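Clamp the rotor hub and hold its snap ring open at the groove

ROBOT

A 6-joint arm with a two-finger parallel gripper is mounted at the origin on a cart in front of the work surface, level with it; the furniture and walls round the work are solid. World frame = base frame: x ahead of the robot, y to its left, z up, the work surface at z = 0. Lengths are in m, angles in rad, forces in N, time in s.
With the tool pointing down it reaches from about 0.275 to 0.975 m from the base axis. Payload 8.4 kg.
Tool frame: the origin (TCP) lies on the centre line of the jaws, within the pads' length; the fingertips stand 22 mm ahead of it and the grasp point (between the pads) lies 3 mm ahead of it (manip.tip_reach is the distance from the TCP to the fingertips, in m); z points along the fingers, y is the direction in which the jaws open and shut (so a half turn about z gives the same grasp; the last joint's range is limited). The gripper opens to 92 mm and grips with 3 to 60 N. Pads are 20 mm wide; open, the fingers measure 128 mm over their backs; the gripper's body (75 mm by 189 mm) begins 69 mm behind the grasp point.
Start: joints at [1.099, 0.353, 1.633, -0, 1.155, -0.002], TCP at [0.283, 0.557, 0.237] pointing down, gripper open.
Joint ranges: [-2.63, 2.63], [-0.92, 2.1], [0.06, 2.66], [-1.3, 4.44], [0, 2.69], [-3.02, 3.02]. Speed limits (rad/s): [2.22, 2.22, 2.79, 3.14, 3.14, 3.14].

INTERFACE

Orientations are given as [roll, pitch, yaw] about the fixed x, y, z axes, in that order (R = Rz(yaw) Ry(pitch) Rx(roll)).
In Python, from plant import manip gives the robot as it stands. Calls block until the motion is done:
- manip.move_to(position, orientation): joint-space move of the TCP to a pose.
- manip.servo_line(position, ori=None, feed=0.15, until_force=None): straight line of the TCP; ori=None keeps the orientation; feed is the mean speed in m/s. With until_force (N) it stops when the force on the tool has changed by that much, and returns True; else False.
- manip.move_j(angles): joint-space move.
- manip.grip(opening, grasp_force=None): opening from 0.0 (shut) to 1.0 (fully open); grasp_force is the grip in N (None keeps the last); returns when the fingers have stopped.
- manip.dwell(seconds).
- manip.solve_ik(position, orientation): joint angles nearest the present ones, or None.
- manip.get_image(name): name is "scene" or "top" or "wrist"; returns a dict with "img" (420x560x3 uint8, red, green, blue), "range_z" (420x560 float32, m along the optical axis (not along the pixel's ray), 0 where there is no reading), "camera_matrix" (3x3 intrinsics, pixels), "rvec" (rotation vector, rad) and "tvec" (3), from world to camera coordinates, as OpenCV has them. Camera axes: x right, y down, z forward; pixel columns grow to the right and rows downward; lengths in m; the calibration is good to about 2 mm. A picture is of the moment at which its call begins.
A pose or a line that the arm cannot do raises manip.Unreachable and nothing moves.
- manip.sign_off(): hands the job in, once; it reports no verdict.
Readings, each from a call of its own:
- manip.read_time_s(): time.
- manip.read_q(): joint angles.
- manip.read_qvel(): joint speeds.
- manip.read_joint_torque(): joint torques, N m.
- manip.read_position(): TCP position.
- manip.read_ee_rot(): TCP orientation.
- manip.read_wrist_force(): force on the tool from outside, world axes, zero at the start.
- manip.read_moment(): the same for the moment, N m.
- manip.read_gripper_width(): opening from 0.0 (shut) to 1.0 (fully open).
Only numpy, scipy, OpenCV 4.12 (cv2) and the standard library are available. Lean on these libraries where they do the work, as an engineer would, in place of code of your own. Each camera call takes 0.05 s, during which the arm holds its last target.

TASK

Push the toggle clamp's handle all the way down over centre so that its foot locks the rotor hub into the jig. Then take the ring pliers from their stand by the two grips, squeezing them fully so that the snap ring on their tips is spread open, and with the pliers upright slide the open ring gently down over the shaft stub until it is level with the groove (it may just rest on the shoulder under it). Finish still holding the pliers squeezed and the ring spread there, without letting go, and leave everything else on the bench undisturbed.

Things in the scene. Friction and masses are not known exactly. Their poses are not given: they have to be found in the camera images.
- jig: fixed aluminium base plate of the jig, 140 (x) x 232 (y) x 12 mm, with four low dark blocks round the hub and a toggle clamp at its +y end. Origin: on the work surface under the nest centre (the plate runs from y -72 to +160 mm); z up. The clamp's arm and handle swing in its y-z plane, x = 0
- clamp_hinge (a point): pivot of the clamp handle, fixed to the jig at (0, 104, 56) mm in the jig's frame; steel side cheeks reach to 63 mm above the work surface here. Its axes are the jig's: +y points along the handle when it is down
- clamp_handle (a joint): angle of the clamp handle, rad: 0 = open, as at the start, the handle rising outward (to the jig's +y) 63 degrees above level; it grows as the handle is pushed outward and down; dead centre at 0.93, locked on its stop at 1.05 (3 degrees above level). Light to move (under 8 N at the grip), stays where it is left, snaps on past dead centre. The arm swings down onto the hub's rim as the handle goes down
- handle_grip (a point): middle of the clamp handle's black grip, 73 mm from the pivot; the grip is 62 mm long (42 to 104 mm from the pivot), 16 wide, 14 thick; the point's y axis points outward along the handle, z out of its upper face, the one to push
- clamp_foot: rubber foot under the end of the clamp arm, 16 mm diameter, spring loaded; comes down on the hub's rim 44 mm from the shaft axis, on the jig's +y side; the lowered arm reaches in to 38 mm from the shaft axis and up to 61 mm above the work surface
- hub: steel rotor hub, loose in the jig's nest, turned round a vertical axis: flange 104 mm diameter x 12, shoulder 60 mm diameter up to 34 mm, groove from 34 to 41 mm, shaft of 40 mm diameter up to 54 mm, then a taper to 26 mm diameter at its top at 68 mm. Origin: centre of its underside, 12 mm above the work surface; z up
- hub_groove (a point): on the hub's axis at mid groove, 37.5 mm above the hub's underside. The shoulder face is 3.5 mm under this point, the shaft's top 30.5 mm above it
- shaft_top (a point): centre of the top of the shaft stub
- stand: fixed aluminium pliers stand, block 110 (x) x 90 (y) x 20 mm with a 9 mm high round spigot inside the ring and a back post at -x whose two prongs (up to 116 mm above the work surface) flank the pivot pin. Lift the pliers straight up at least 100 mm to clear it. Origin: underside centre
- pliers: ring pliers standing upright in the stand, tips down, 150 mm high, 0.2 kg, with the snap ring captive on the tips and lying level. Origin: between the tips at the ring's underside; z up to the grips, y across the two levers, x from the tips towards the ring. Pivot at z 84 mm. The ring is 4 mm thick; it lies on the +x side and reaches to x = 51 mm, and to y = +/-24 mm (spread: +/-33 mm)
- pliers_grip (a point): midway between the two black grips of the pliers, at z 132 mm of the pliers, axes as the pliers'. Each grip is 36 mm long (z 114 to 150) and 18 mm wide in x; over the outside of the two, measured along y, 55 mm at rest here (60 mm at the top) and 34 mm when fully squeezed on the stop. Squeeze along y; a spring resists with about 4 to 9 N a side, and any firmer grip stays on the stop
- lever_l (a joint): squeeze of the pliers, rad: 0 at rest, 0.20 fully squeezed (both levers move together). At rest the ring's bore, 38.4 mm, is too small for the shaft; fully squeezed it clears the 40 mm shaft by about 2.5 mm all round
- ring_bore (a point): middle of the ring's opening when fully spread, at half the ring's thickness; 24 mm ahead (+x) of the pliers' z axis and 2 mm above the pliers' origin, axes as the pliers'. Must end on the hub's axis, level with hub_groove
- timer: bystander: bench timer, 68x68x20 mm; origin at its underside
- specimen_cup: bystander: lidded specimen cup, 72 dia x 76 high mm; origin at its underside
- forceps: bystander: steel forceps lying flat, 125 long mm; origin at its underside
- tape_roll: bystander: roll of tape, 98 dia x 25 mm; origin at its underside

How it is judged:
By the outcome, as a careful person would: the job done as asked, in the order asked, and still so for the second after the job is handed in, while the arm keeps its last pose, push and grip.
It also fails if it takes over 54 s, if anything falls off the work surface, if the arm or the gripper's body presses on something with over 40 N, if the wrist force passes 120 N, or if a joint passes its speed limit or range.

## Working session

There is one attempt and no reset: what is moved stays moved. The work goes in short steps, each a Python script; the robot and the scene stay as the last script left them, time stands still between calls to the robot, and variables do not carry over. Pictures are saved under pics/ and viewed, and the job is handed in when it is done.

```bash
ls; mkdir -p pics; cat > h.py <<'E'
import numpy as np, cv2
from plant import manip
def snap(n,tag):
    d=manip.get_image(n); np.savez(f'pics/{tag}.npz',**d); cv2.imwrite(f'pics/{tag}.png',cv2.cvtColor(d['img'],cv2.COLOR_RGB2BGR)); return d
def load(tag): return dict(np.load(f'pics/{tag}.npz'))
def cloud(d):
    K=d['camera_matrix'];R=cv2.Rodrigues(d['rvec'])[0];t=d['tvec'].ravel()
    z=d['range_z'];v,u=np.mgrid[:z.shape[0],:z.shape[1]]
    P=np.stack([(u-K[0,2])/K[0,0]*z,(v-K[1,2])/K[1,1]*z,z],-1)
    W=(P-t)@R; W[z<=0]=np.nan; return W
def ray(d,u,v,h):
    K=d['camera_matrix'];R=cv2.Rodrigues(d['rvec'])[0];t=d['tvec'].ravel()
    c=-R.T@t; r=R.T@np.array([(u-K[0,2])/K[0,0],(v-K[1,2])/K[1,1],1]); return c+r*(h-c[2])/r[2]
E
python3 - <<'E'
from h import *
for n in ['scene','top','wrist']:
    d=snap(n,n+'0'); R=cv2.Rodrigues(d['rvec'])[0]; print(n,(-R.T@d['tvec'].ravel()).round(3),R[2].round(2))
print(manip.read_time_s(),manip.tip_reach,manip.read_ee_rot(),manip.read_gripper_width())
E
```

```text
pics
scene [-0.173 -0.691  0.711] [ 0.61  0.58 -0.54]
top [ 0.288 -0.029  1.276] [ 0.19 -0.02 -0.98]
wrist [0.22  0.588 0.385] [ 0.22 -0.11 -0.97]
0.15 0.022 [-3.14053689e+00  1.48616616e-05  2.67179537e+00] 1.000638320411002
```

View pics/scene0.png

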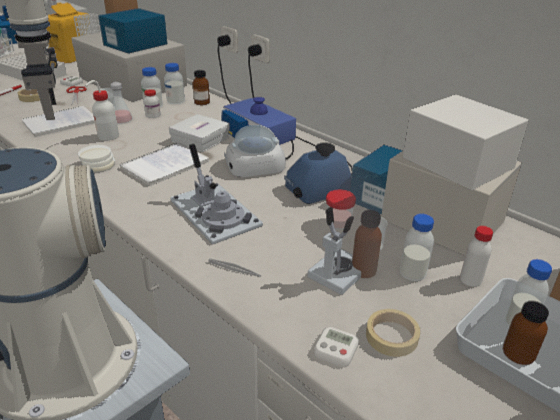

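View pics/top0.png

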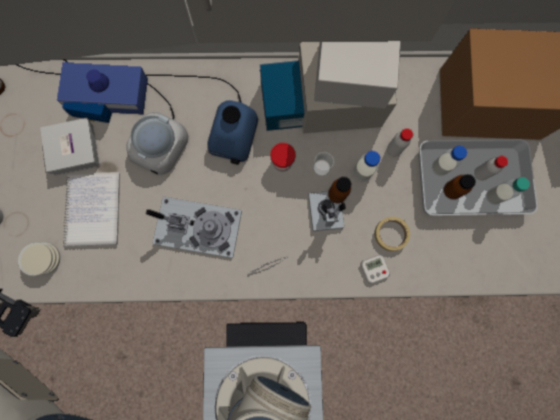

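View pics/wrist0.png

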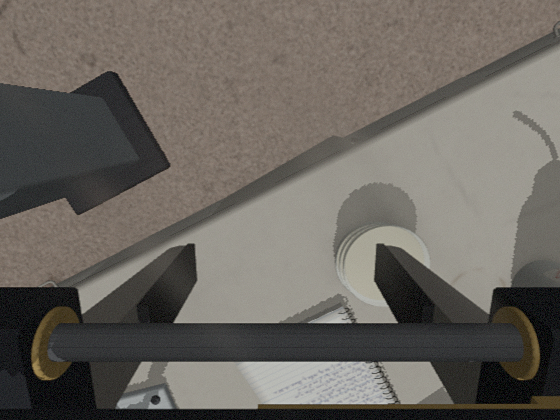

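The scene view shows the jig with its handle up at (195,155) and the hub at (222,205). The pliers are on their stand at (338,255), with a brown bottle close by at (368,245). In the top view the jig is around (198,228), the hub around (211,228) and the stand around (327,212).

```bash
python3 - <<'E'
from h import *
d=load('top0')
i=cv2.cvtColor(d['img'],cv2.COLOR_RGB2BGR)
a=cv2.resize(i[180:270,140:250],None,fx=6,fy=6,interpolation=cv2.INTER_CUBIC)
b=cv2.resize(i[160:250,280:390],None,fx=6,fy=6,interpolation=cv2.INTER_CUBIC)
cv2.imwrite('pics/ta.png',a);cv2.imwrite('pics/tb.png',b)
s=load('scene0');i=cv2.cvtColor(s['img'],cv2.COLOR_RGB2BGR)
cv2.imwrite('pics/sb.png',cv2.resize(i[180:300,280:400],None,fx=5,fy=5,interpolation=cv2.INTER_CUBIC))
cv2.imwrite('pics/sa.png',cv2.resize(i[135:250,160:280],None,fx=5,fy=5,interpolation=cv2.INTER_CUBIC))
W=cloud(d)
for n,(u,v) in dict(hub=(211,228),handle=(155,214),stand=(320,222),jigc=(165,205)).items(): print(n,W[v,u].round(3))
E
```

```text
hub [0.468 0.132 0.081]
handle [0.499 0.271 0.13 ]
stand [ 0.489 -0.168  0.021]
jigc [0.546 0.273 0.016]
```

View pics/ta.png

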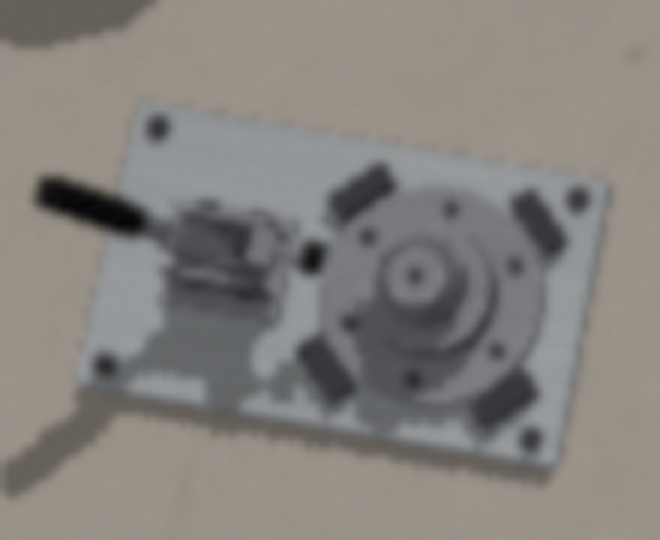

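View pics/tb.png

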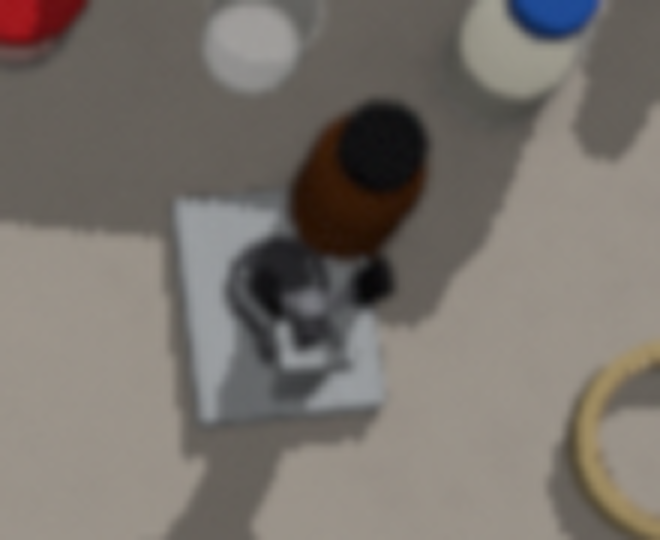

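View pics/sb.png

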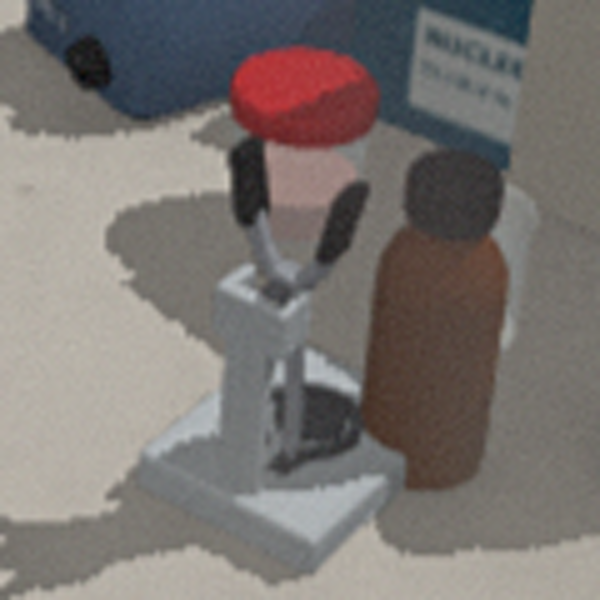

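View pics/sa.png

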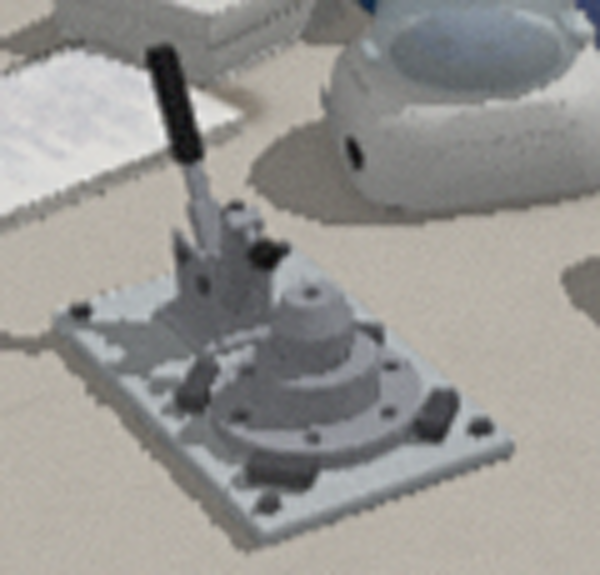

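```bash
python3 - <<'E'
from h import *
d=load('top0'); W=cloud(d)
def rect(W,reg,z0,z1):
    v0,v1,u0,u1=reg; P=W[v0:v1,u0:u1].reshape(-1,3); P=P[(P[:,2]>z0)&(P[:,2]<z1)]
    r=cv2.minAreaRect((P[:,:2]*1000).astype(np.float32)); return len(P),np.median(P[:,2]),r
for tag in ['top0']:
    W=cloud(load(tag))
    print('table z',np.nanmedian(W[270:290,100:140,2]))
    print('jig',rect(W,(190,265,145,250),.008,.017))
    print('flange',rect(W,(190,265,145,250),.021,.028))
    print('shoulder',rect(W,(190,265,145,250),.043,.049))
    print('shafttop',rect(W,(210,240,195,225),.076,.09))
    print('handle',rect(W,(190,235,145,180),.065,.2))
    print('stand',rect(W,(180,240,300,348),.017,.024))
    print('>0.1 near pliers',rect(W,(185,235,305,350),.125,.2))
    P=W[150:240,300:360]; 
    for v in range(176,232,2): print(v,' '.join('%4d'%(1000*z) if z==z else '  --' for z in W[v,304:356:2,2]))
E
```

```text
table z 0.0006273279410098173
jig (2067, np.float64(0.012764866533037001), ((480.35546875, 179.861083984375), (209.05580139160156, 276.4483337402344), 2.3306427001953125))
flange (757, np.float64(0.024610493373406126), ((481.40997314453125, 171.35447692871094), (182.0358123779297, 114.35269165039062), 78.89178466796875))
shoulder (162, np.float64(0.04629757401222674), ((485.7027893066406, 178.25865173339844), (142.19186401367188, 58.527252197265625), 74.19710540771484))
shafttop (99, np.float64(0.08040775779543397), ((474.4161376953125, 138.95892333984375), (29.183149337768555, 30.268224716186523), 44.281219482421875))
handle (182, np.float64(0.11228332253152293), ((495.2213134765625, 252.78085327148438), (75.34996795654297, 35.95204544067383), 89.14163970947266))
stand (569, np.float64(0.020746389011724892), ((525.2363891601562, -191.9049835205078), (109.50809478759766, 100.94723510742188), 5.164113998413086))
>0.1 near pliers (172, np.float64(0.1482519516559133), ((530.96533203125, -196.3524169921875), (55.877384185791016, 87.33906555175781), 74.41341400146484))
176    1    1    3 
[... 3032 characters left out ...]
    2   -2   -1    0    2   -4
222    6    1    2   -1   19   21   18   20   20   21   23   98  100   96   90   87   23   25   17   21    1    0    5    3   -1    1
224    0    3    5    0   17   21   22   22   21   22   23   55   60   59   56   17   22   19   18   23    1    2    0    3    0    1
226   -2    0    0   -1   15   22   20   18   19   19   23   29   19   18   19   24   22   21   17   24    1    3   -1    1    0    0
228    1    5    0    0    6   24   22   20   22   25   22   19   24   17   21   15   11    9    2    5    0    1    2    0    0   -3
230    1    1    1    0    0   20   15   10    4    2    3    0    0    4    1    1   -3    1   -4   -2    3    0    1   -2    3    1
```

```bash
python3 - <<'E'
from h import *
d=load('top0')
C=[ray(d,u,v,.012)[:2] for u,v in [(163.3,196.7),(241.3,210.5),(232,257.5),(153.3,245.3)]]
C=np.array(C);print(C.round(4)); print([np.linalg.norm(C[i]-C[(i+1)%4]).round(4) for i in range(4)])
ydir=(C[0]+C[3]-C[1]-C[2]);ydir/=np.linalg.norm(ydir); yaw=np.arctan2(-ydir[0],ydir[1]);c=C.mean(0);o=c-ydir*.044
print('yaw',yaw,'origin',o)
xd=np.array([ydir[1],-ydir[0]])
print('hub top',ray(d,140+415/6,180+276/6,.080))
S=np.array([ray(d,280+u/6,160+v/6,.02)[:2] for u,v in [(177,198),(205,422),(382,403)]]); print('stand',S)
print('bottlecap',ray(d,280+383/6,160+145/6,.147), 'grips',ray(d,280+270/6,160+270/6,.165),ray(d,280+375/6,160+280/6,.165))
y=yaw
p=np.append(o+ydir*.04,0)
for yy in (np.pi/2+y,):
    tx=np.array([np.cos(yy),np.sin(yy),0]); T=p+tx*.05; T[2]=.30
    print(T,yy,manip.solve_ik(T,[np.pi,0,yy]))
    manip.move_to(T,[np.pi,0,yy]); print(manip.read_time_s()); snap('wrist','w1'); snap('scene','s1')
E
```

```text
[[0.571  0.2798]
 [0.5274 0.0555]
 [0.3934 0.0817]
 [0.4311 0.3033]]
[np.float64(0.2285), np.float64(0.1365), np.float64(0.2248), np.float64(0.1419)]
yaw -0.18058678917287443 origin [0.47283196 0.13677956]
hub top [0.47323665 0.13741742 0.08      ]
stand [[ 0.57430603 -0.14115955]
 [ 0.46576453 -0.15107794]
 [ 0.47357626 -0.23515976]]
bottlecap [ 0.56760775 -0.21986061  0.147     ] grips [ 0.50948637 -0.16655454  0.165     ] [ 0.50455327 -0.21077109  0.165     ]
[0.48899657 0.22531602 0.3       ] 1.390209537622022 [ 4.28989897e-01  1.60260964e-01  1.74478387e+00 -4.44089210e-16
  1.23654782e+00  6.09576686e-01]
1.6167
```

View pics/w1.png

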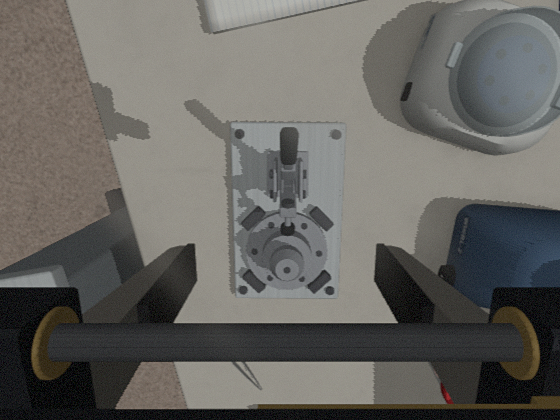

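The wrist picture shows the whole jig. Its plate screws are at about (239,133), (336,133), (244,291) and (329,291), with the hub top at (287,269) and the handle at (289,145). I'll refine these positions with masks.

```bash
python3 - <<'E'
from h import *
d=load('w1'); g=cv2.cvtColor(d['img'],cv2.COLOR_RGB2GRAY)
def blob(u,v,r=8,th=None):
    s=g[v-r:v+r+1,u-r:u+r+1].astype(float); t=(s.min()+np.median(s))/2
    m=(s<t); yy,xx=np.nonzero(m); return u-r+xx.mean(),v-r+yy.mean(),m.sum()
B=[blob(*p) for p in [(239,133),(336,133),(329,291),(244,291)]]; print(np.round(B,1))
C=np.array([ray(d,b[0],b[1],.013)[:2] for b in B]); print(C.round(4),[np.linalg.norm(C[i]-C[(i+1)%4]).round(4) for i in range(4)])
yd=C[0]+C[1]-C[2]-C[3]; yd/=np.linalg.norm(yd); yaw=np.arctan2(-yd[0],yd[1]); print('yaw',yaw,'origin',C.mean(0)-yd*.044)
W=cloud(d)
i=cv2.cvtColor(d['img'],cv2.COLOR_RGB2BGR)
cv2.imwrite('pics/w1c.png',cv2.resize(i[110:305,220:355],None,fx=3,fy=3,interpolation=cv2.INTER_CUBIC)) 
# depth check
def sel(z0,z1):
    P=W[110:305,225:350].reshape(-1,3);P=P[(P[:,2]>z0)&(P[:,2]<z1)];return P
for z0,z1 in [(.009,.016),(.077,.084),(.05,.066),(.085,.2)]:
    P=sel(z0,z1); r=cv2.minAreaRect((P[:,:2]*1000).astype(np.float32)); print(z0,len(P),np.round(np.median(P,0),4),r)
# jig-frame of high pts
o=C.mean(0)-yd*.044; xd=np.array([yd[1],-yd[0]])
P=sel(.05,.2); Q=np.c_[(P[:,:2]-o)@xd,(P[:,:2]-o)@yd,P[:,2]]
for y0 in np.arange(.04,.18,.01):
    s=Q[(Q[:,1]>y0)&(Q[:,1]<y0+.01)]
    if len(s): print(y0.round(2),len(s),(1000*np.median(s,0)).round(1), (1000*s[:,2].max()).round(1))
E
```

```text
[[238.9 133.7  67. ]
 [335.4 134.1  85. ]
 [327.9 289.   78. ]
 [244.1 288.4  78. ]]
[[0.4431 0.2928]
 [0.5573 0.2717]
 [0.5183 0.0725]
 [0.4078 0.0932]] [np.float64(0.1161), np.float64(0.203), np.float64(0.1125), np.float64(0.2027)]
yaw -0.1843332724861023 origin [0.47356874 0.13931203]
0.009 10251 [0.4852 0.2222 0.0129] ((482.4996032714844, 182.04998779296875), (231.7183837890625, 140.076904296875), 79.37187957763672)
0.077 675 [0.4775 0.1435 0.0806] ((483.1267395019531, 188.82208251953125), (129.71726989746094, 29.2806339263916), 79.78162384033203)
0.05 770 [0.4876 0.2259 0.0624] ((485.0713195800781, 198.38369750976562), (117.14298248291016, 40.0804443359375), 78.63775634765625)
0.085 1020 [0.4959 0.2659 0.1207] ((492.3906555175781, 235.2435302734375), (113.33718872070312, 16.84659194946289), 79.83329010009766)
0.04 108 [ 1.3 45.7 85. ] 87.6
0.05 88 [ 0.2 52.3 83.8] 86.4
0.06 112 [ 1.1 65.8 90.6] 93.0
0.07 291 [ 1.  76.8 88.4] 95.5
0.08 261 [ 1.  83.3 62.5] 88.5
0.09 135 [-0.  95.4 59.3] 65.5
0.1 230 [  1.  104.9  63.9] 80.2
0.11 176 [  0.7 114.1  77.5] 104.4
0.12 137 [  1.3 125.1 113.2] 124.5
0.13 176 [  1.  135.3 133.2] 144.9
0.14 224 [  0.8 145.1 149.3] 152.2
0.15 95 [  0.8 152.  147.8] 150.5
```

View pics/w1c.png

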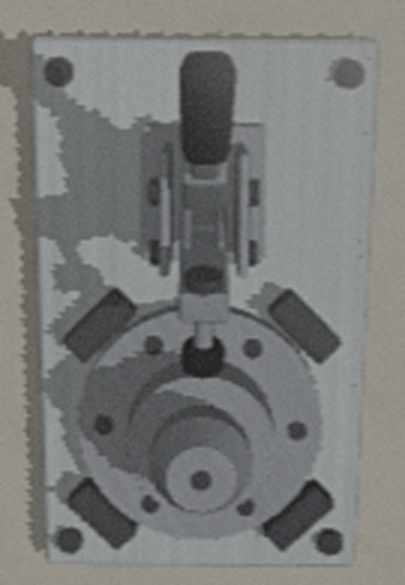

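```bash
cat >> h.py <<'E'
JO=np.array([.4742,.1389]); JY=-0.185
XD=np.array([np.cos(JY),np.sin(JY)]); YD=np.array([-np.sin(JY),np.cos(JY)])
def J(x,y,z): return np.append(JO+XD*x+YD*y,z)
E
python3 - <<'E'
from h import *
ori=[np.pi,0,np.pi/2+JY]
def tcp(phi,r=.076,gap=0.):
    f=np.radians(phi); y=.104+r*np.cos(f)-(.007+gap)*np.sin(f); z=.056+r*np.sin(f)+(.007+gap)*np.cos(f)
    return J(.0005,y-.010,z+.022)
manip.grip(0.0,20)
p=tcp(63,gap=.008)
manip.move_to(p+[0,0,.06],ori); manip.servo_line(p,feed=.12); print(manip.read_time_s(),manip.read_wrist_force())
for phi in (52,40,30,20,13,8):
    manip.servo_line(tcp(phi),feed=.1); print(phi,manip.read_time_s(),manip.read_wrist_force().round(1))
for phi in (4,2.5):
    h=manip.servo_line(tcp(phi,gap=-.001),feed=.05,until_force=12); print(phi,h,manip.read_wrist_force().round(1),manip.read_position()-tcp(3))
    if h: break
snap('scene','s2')
print(manip.read_time_s())
E
```

```text
4.175 [-0.10232114 -0.17657883  0.0633606 ]
52 4.55 [-0.4  0.5 -0.5]
40 4.8583 [0.4 0.4 0.3]
30 5.1417 [-2.1 -4.3  8.1]
20 5.425 [-0.1 -0.   0.4]
13 5.675 [-0.3  0.   0.3]
8 5.925 [ 0.4 -0.2 -1. ]
4 False [1.1 0.6 0.3] [1.49744630e-04 8.88419362e-06 1.96025963e-04]
2.5 False [-3.8 -3.9 16.8] [ 1.98941945e-04  9.24010590e-05 -2.82490802e-04]
6.5
```

```bash
python3 - <<'E'
from h import *
p=manip.read_position(); manip.servo_line(p+[0,0,.12],feed=.25); snap('wrist','w3')
manip.grip(1.0,20)
ps=.09; tx=np.array([np.cos(ps),np.sin(ps),0])
T=np.array([.51,-.19,.36])+tx*.05
manip.move_to(T,[np.pi,0,ps]); print(manip.read_time_s(),manip.read_q().round(2)); snap('wrist','w4'); snap('scene','s3');snap('top','t3')
i=cv2.imread('pics/s3.png'); cv2.imwrite('pics/s3c.png',np.hstack([cv2.resize(x,(400,400),interpolation=cv2.INTER_CUBIC) for x in (i[150:250,165:265],i[180:300,280:400])]))
E
```

```text
10.4333 [-0.32  0.21  1.56  0.    1.38  1.16]
```

View pics/w3.png

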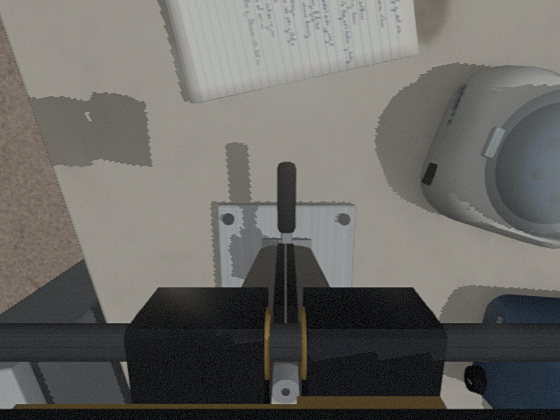

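View pics/w4.png

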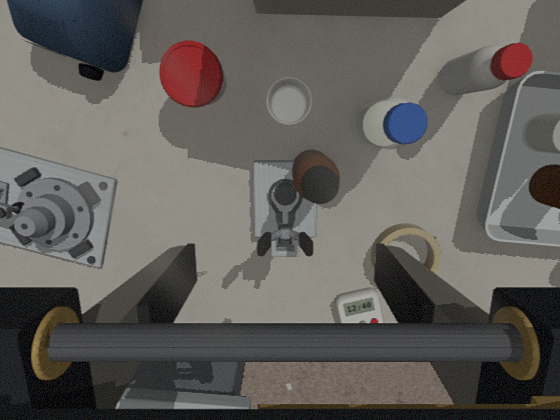

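View pics/s3c.png

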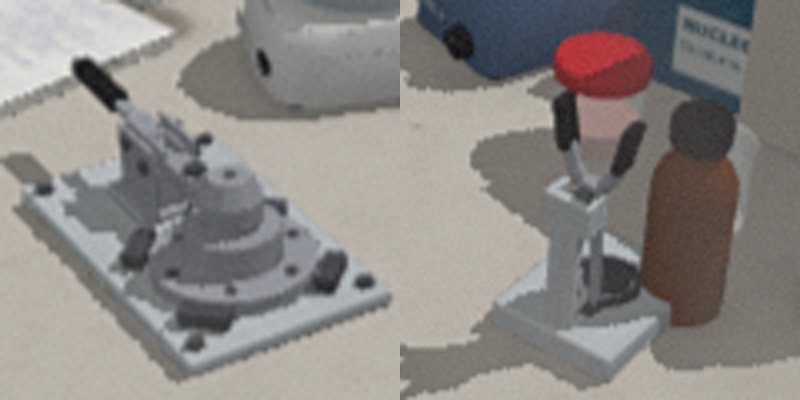

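w3 and the scene crop show the handle down (grip at (287,195)) and the arm lowered on the hub. In w4 the grips are at about (266,243) and (304,243), the ring is at (285,190) and the bottle is at (318,180). Next I'll compute their positions.

```bash
python3 - <<'E'
from h import *
d=load('w3'); W=cloud(d)
P=W[165:232,282:293].reshape(-1,3); P=P[P[:,2]>.04]; Q=np.c_[(P[:,:2]-JO)@XD,(P[:,:2]-JO)@YD,P[:,2]]
f=np.polyfit(Q[:,1],Q[:,2],1); print('handle slope deg',np.degrees(np.arctan(f[0])),'z at y=.177',np.polyval(f,.177))
d=load('w4'); W=cloud(d); g=cv2.cvtColor(d['img'],cv2.COLOR_RGB2GRAY)
sub=W[225:262,250:322].reshape(-1,3)
P=sub[(sub[:,2]>.13)&(sub[:,2]<.2)]
ps=.09;xd=np.array([np.cos(ps),np.sin(ps)]);yd=np.array([-xd[1],xd[0]])
Q=np.c_[P[:,:2]@xd,P[:,:2]@yd,P[:,2]]
m=np.median(Q[:,1]); m=(Q[:,1].min()+Q[:,1].max())/2
for s in (Q[Q[:,1]>m],Q[Q[:,1]<m]):
    s=s[s[:,2]>.155]; print('grip',len(s),np.median(s,0).round(4),np.percentile(s,3,0).round(4),np.percentile(s,97,0).round(4))
s=Q[Q[:,2]>.16]
for pc in (0,2,50,98,100): print(pc,np.percentile(s,pc,0).round(4))
print('max z',np.sort(Q[:,2])[-8:])
r=cv2.minAreaRect((s[:,:2]*1000).astype(np.float32));print(r)
# pin/prongs & stand
S=W[150:270,240:330].reshape(-1,3); S=S[(S[:,2]>.017)&(S[:,2]<.0235)]
r=cv2.minAreaRect((S[:,:2]*1000).astype(np.float32));print('stand',r,len(S))
S=W[225:270,250:322].reshape(-1,3); S=S[(S[:,2]>.111)&(S[:,2]<.121)]
Q2=np.c_[S[:,:2]@xd,S[:,:2]@yd];print('prongs',len(S),Q2.min(0),Q2.max(0))
R=W[160:225,262:310].reshape(-1,3); R=R[(R[:,2]>.0235)&(R[:,2]<.03)]; Q2=np.c_[R[:,:2]@xd,R[:,:2]@yd,R[:,2]];print('ring',len(R),np.percentile(Q2,[1,50,99],0).round(4))
i=cv2.imread('pics/w4.png');cv2.imwrite('pics/w4c.png',cv2.resize(i[145:275,230:350],None,fx=4.5,fy=4.5,interpolation=cv2.INTER_CUBIC))
E
```

```text
handle slope deg 2.7789372589131345 z at y=.177 0.06740354892007105
grip 169 [ 0.4869 -0.2103  0.1659] [ 0.4782 -0.2148  0.156 ] [ 0.4938 -0.2051  0.1679]
grip 170 [ 0.4873 -0.2574  0.1655] [ 0.4783 -0.2625  0.1555] [ 0.494  -0.2535  0.1678]
0 [ 0.4769 -0.2627  0.1601]
2 [ 0.4781 -0.2625  0.1609]
50 [ 0.4867 -0.214   0.1663]
98 [ 0.4938 -0.2057  0.168 ]
100 [ 0.4943 -0.2048  0.1691]
max z [0.16794086 0.16799916 0.1681151  0.16812077 0.16824345 0.16824397
 0.16861276 0.16905293]
((485.5322265625, -233.78289794921875), (57.95964813232422, 17.421669006347656), 89.86207580566406)
stand ((531.5633544921875, -187.33120727539062), (123.59957885742188, 90.89865112304688), 5.215442180633545) 2759
prongs 507 [ 0.45715065 -0.25028759] [ 0.49256447 -0.21718971]
ring 512 [[ 0.4842 -0.2559  0.0236]
 [ 0.5135 -0.2307  0.0261]
 [ 0.5352 -0.2111  0.0299]]
```

View pics/w4c.png

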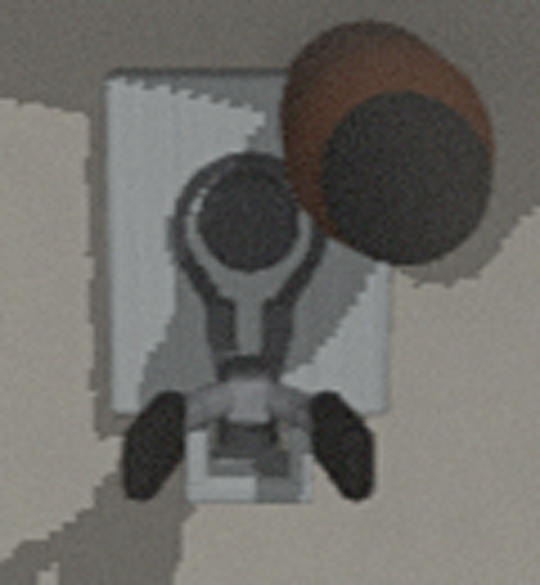

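```bash
cat >> h.py <<'E'
PS=.09
PX=np.array([np.cos(PS),np.sin(PS),0]);PY=np.array([-PX[1],PX[0],0])
E
python3 - <<'E'
from h import *
g=PX*.486+PY*(-.2337); T=np.array([g[0],g[1],.155]); ori=[np.pi,0,PS]; print(T)
manip.servo_line(T+[0,0,.06],ori,feed=.25)
manip.servo_line(T,feed=.12,until_force=8); print(manip.read_position()-T,manip.read_wrist_force().round(1),manip.read_time_s())
manip.grip(0.0,30); print('w',manip.read_gripper_width()*92,manip.read_wrist_force().round(1),manip.read_moment().round(2),manip.read_time_s())
manip.dwell(.3); print(manip.read_gripper_width()*92)
snap('wrist','w5');snap('scene','s5')
i=cv2.imread('pics/s5.png'); cv2.imwrite('pics/s5c.png',cv2.resize(i[150:300,270:420],None,fx=4,fy=4,interpolation=cv2.INTER_CUBIC))
E
```

```text
[ 0.50503765 -0.18907318  0.155     ]
[ 0.00074214 -0.00021114  0.00080213] [-1.  -0.7 -0.2] 12.0
w 37.35603669484337 [-8.1  2.6 31.3] [ 1.17  1.79 -0.21] 12.925
36.756534882695675
```

View pics/s5c.png

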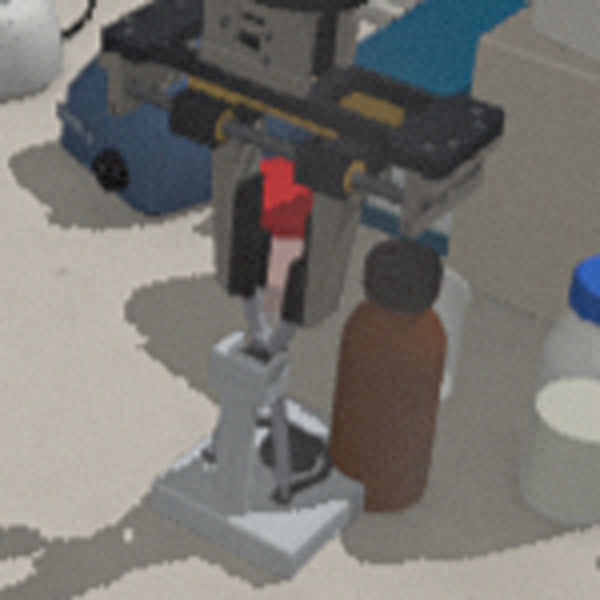

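View pics/w5.png

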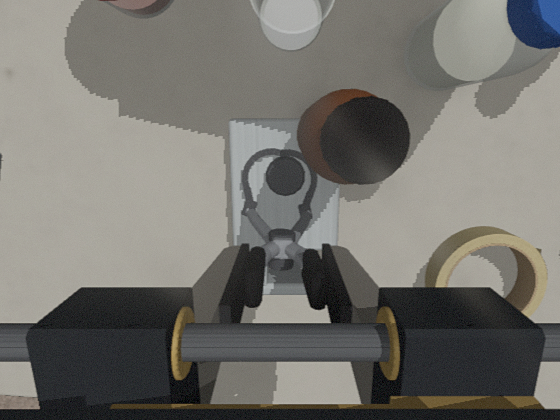

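The gripper is closed on both grips. In w5 the ring is spread, running from (241,180) to (317,180). Next I'll measure its width.

```bash
python3 - <<'E'
from h import *
d=load('w5');W=cloud(d);g=cv2.cvtColor(d['img'],cv2.COLOR_RGB2GRAY)
for v in (165,172,178,184,190,196):
    print(v,g[v,236:324:2])
    r=W[v,236:322]; 
a=ray(d,241,178,.024);b=ray(d,317,178,.024);print(np.linalg.norm(a-b))
R=W[140:215,235:322].reshape(-1,3); R=R[(R[:,2]>.0235)&(R[:,2]<.029)]; print(len(R),np.percentile(np.c_[R@PX,R@PY,R[:,2]],[1,50,99],0).round(4))
i=cv2.imread('pics/w5.png');cv2.imwrite('pics/w5c.png',cv2.resize(i[115:310,220:350],None,fx=3,fy=3,interpolation=cv2.INTER_CUBIC))
print(manip.read_wrist_force(),manip.read_position(),manip.read_gripper_width()*92)
E
```

```text
165 [172 168 169 169 149  88  87  80 121 174 168 166 168 168 161 174 147  66
  80  65  64  62  61  62  64  65  59  61  65  62  68  64  50 106 121 108
  63  60  65  57  64  57  69  65]
172 [169 170 155  93  89  85 119 173 171 173 167 165 169 168 170  68  78  64
  60  59  62  65  65  59  65  66  62  59  65  66  61  56  56  55  64 123
 118  69  69  66  64  60  59  66]
178 [171 173 157  91  82  79 141 172 171 172 167 163 168 172 126  68  59  66
  65  62  62  64  54  59  59  62  59  61  62  61  59  66  60  56  81 120
 117 102  60  63  71 122 123 121]
184 [170 171 126 104  85  78 102 175 169 173 167 163 168 156 120 125  67  57
  66  61  65  58  65  56  59  57  57  61  63  59  59  63  54  63 121 120
 119  90  60  66  86 126 119 121]
190 [169 170 149 158  79  78  84  94 170 171 168 167 120 122 122 125 120 123
  74  56  69  61  52  61  59  63  57  59  65  61  53  77 123 122 123 125
  81  56  63  72 122 130 121 121]
196 [174 171 169 125 118  82  77  74 133 175 156 122 120 122 126 124 123 121
 125 125 124 123 130 126 118 126 121 128 126 121 121 122 121 126 109  51
  52  62  69 126 120 125 121 119]
0.06122163317466288
1239 [[ 0.4844 -0.258   0.0235]
 [ 0.5164 -0.2233  0.0256]
 [ 0.5356 -0.1993  0.029 ]]
[-8.71186336  3.27578339 31.60262231] [ 0.5057987  -0.1892399   0.15813806] 36.55222307415199
```

View pics/w5c.png

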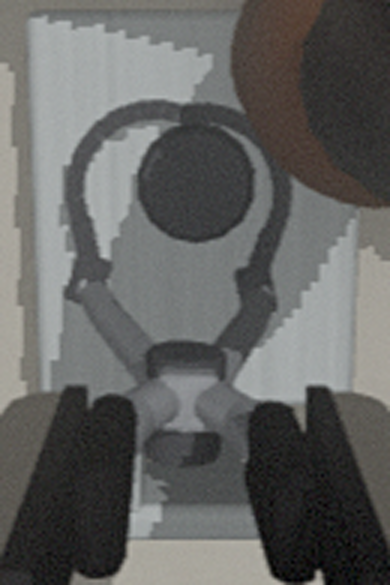

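The ring is only spread to about 62 mm of the 66 mm expected. The grips rise as they close, which is pushing the tool up with 31 N. I'll relieve that load and then squeeze harder.

```bash
python3 - <<'E'
from h import *
p0=np.array([0.50503765,-0.18907318,.155]); 
for dz in (.0015,.003,.0045):
    manip.servo_line(p0+[0,0,dz],feed=.03); print(dz,manip.read_wrist_force().round(1),manip.read_moment().round(2),manip.read_gripper_width()*92)
    if manip.read_wrist_force()[2]<8: break
manip.grip(0.0,50); manip.dwell(.2)
print(manip.read_wrist_force().round(1),manip.read_position(),manip.read_gripper_width()*92,manip.read_time_s())
d=snap('wrist','w6'); i=cv2.imread('pics/w6.png');cv2.imwrite('pics/w6c.png',cv2.resize(i[115:310,220:350],None,fx=3,fy=3,interpolation=cv2.INTER_CUBIC))
E
```

```text
0.0015 [-5.7  1.5 23. ] [ 1.02  1.3  -0.15] 35.636776274373446
0.003 [-2.2  2.  15.2] [1.26 1.13 0.55] 34.29952311379128
0.0045 [-0.9  0.5  6.9] [1.03 0.73 0.4 ] 34.08195364054179
[0.1 1.4 6.7] [ 0.50500426 -0.18878683  0.15977565] 33.15061281796205 14.4917
```

View pics/w6c.png

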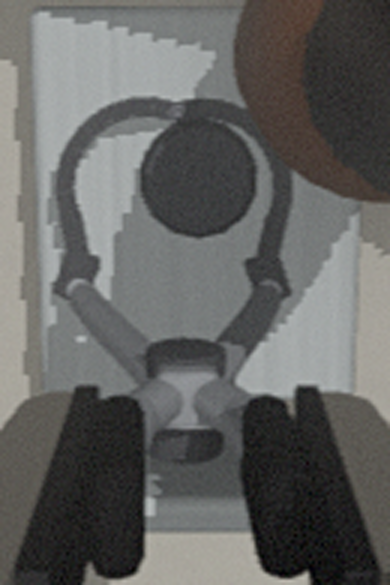

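The width is now 33 mm, so the levers are on their stop and the ring is clearly wider. Now I'll lift it and look at the ring in hand.

```bash
python3 - <<'E'
from h import *
p0=manip.read_position(); p0=np.array([0.50503765,-0.18907318,.1595])
manip.servo_line(p0+[0,0,.02],feed=.06); print(manip.read_wrist_force().round(1),manip.read_gripper_width()*92)
manip.servo_line(p0+[0,0,.135],feed=.15); manip.dwell(.2)
print(manip.read_wrist_force().round(1),manip.read_moment().round(2),manip.read_position(),manip.read_gripper_width()*92,manip.read_time_s())
snap('wrist','w7');snap('scene','s7');snap('top','t7')
i=cv2.imread('pics/s7.png'); cv2.imwrite('pics/s7c.png',cv2.resize(i[90:290,260:420],None,fx=3,fy=3,interpolation=cv2.INTER_CUBIC))
E
```

```text
[-2.9  4.4  2.5] 32.644078395518775
[-0.3  0.2 -2. ] [-0.04  0.11  0.03] [ 0.50466027 -0.18897535  0.29355409] 32.448214763336374 16.1417
```

View pics/w7.png

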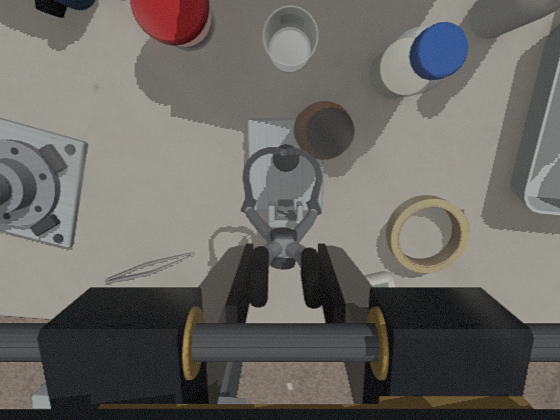

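View pics/s7c.png

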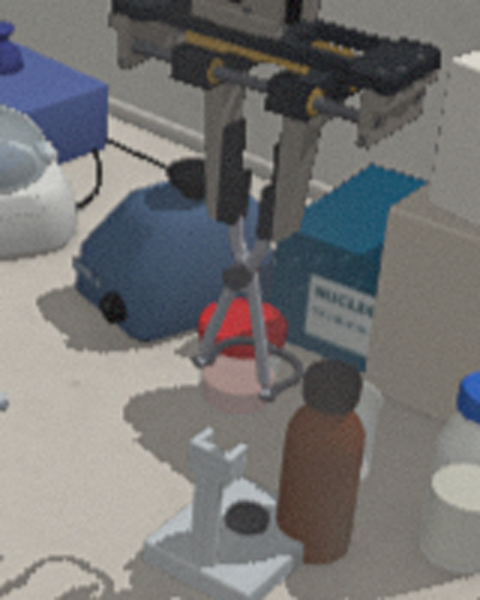

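w7 and the scene crop show the pliers lifted clear, with the ring around (283,180) in the wrist view and well open. I'll fit the ring's plane and bore next.

```bash
cat >> h.py <<'E'
def ringfit(d,reg,tp):
    """ring points in the tool-centred pliers frame (PX,PY,z) relative to TCP"""
    W=cloud(d); v0,v1,u0,u1=reg; P=W[v0:v1,u0:u1].reshape(-1,3)-tp
    Q=np.c_[P@PX,P@PY,P[:,2]]
    m=(Q[:,2]>-.150)&(Q[:,2]<-.120)&(Q[:,0]>.002)&(Q[:,0]<.08)&(abs(Q[:,1])<.05); Q=Q[m]
    return Q
E
python3 - <<'E'
from h import *
d=load('w7'); tp=np.array([ 0.50466027,-0.18897535,0.29355409])
Q=ringfit(d,(130,245,230,335),tp); print(len(Q),np.percentile(Q,[0,2,50,98,100],0).round(4))
A=np.c_[Q[:,:2],np.ones(len(Q))]; s=np.ones(len(Q),bool)
for _ in range(5):
    c=np.linalg.lstsq(A[s],Q[s,2],rcond=None)[0]; r=Q[:,2]-A@c; s=abs(r)<2.5*r[s].std()+1e-4
print('plane',c.round(4),'z at x=.024',c@[.024,0,1],s.sum(),r[s].std())
Q=Q[s]; F=Q[Q[:,0]>.015]
o=np.c_[2*F[:,:2],np.ones(len(F))]; x=np.linalg.lstsq(o,(F[:,:2]**2).sum(1),rcond=None)[0]; print('mid circle',x[:2],np.sqrt(x[2]+x[0]**2+x[1]**2))
rr=np.hypot(Q[:,0]-x[0],Q[:,1]-x[1]); 
for a in range(-150,180,30):
    an=np.degrees(np.arctan2(Q[:,1]-x[1],Q[:,0]-x[0])); k=abs(an-a)<12
    if k.sum()>3: print(a,k.sum(),np.percentile(rr[k],[2,98]).round(4))
for y0 in np.arange(-.04,.04,.005):
    k=(Q[:,1]>=y0)&(Q[:,1]<y0+.005)
    if k.sum(): print(y0.round(3),k.sum(),Q[k,0].min().round(4),Q[k,0].max().round(4))
E
```

```text
1806 [[ 0.0021 -0.0401 -0.149 ]
 [ 0.003  -0.0389 -0.147 ]
 [ 0.0444 -0.0209 -0.1352]
 [ 0.062   0.0332 -0.1323]
 [ 0.0628  0.0348 -0.1203]]
plane [-0.137   0.1115 -0.1321] z at x=.024 -0.13541708777686745 1803 0.003272755229228094
mid circle [ 0.03583337 -0.00401619] 0.028814573207555996
-150 127 [0.0283 0.04  ]
-120 100 [0.0224 0.031 ]
-90 85 [0.0165 0.0362]
-60 429 [0.0137 0.0426]
-30 148 [0.01   0.0349]
0 37 [0.0092 0.0135]
30 61 [0.0091 0.0181]
60 117 [0.0155 0.0289]
90 127 [0.0283 0.0385]
120 187 [0.0362 0.0501]
-0.04 157 0.0424 0.0628
-0.035 153 0.0426 0.0628
-0.03 318 0.0021 0.0628
-0.025 307 0.0021 0.0628
-0.02 101 0.0029 0.0628
-0.015 41 0.0429 0.0491
-0.01 45 0.0444 0.0492
-0.005 40 0.0444 0.0492
-0.0 42 0.0436 0.0491
0.005 49 0.0444 0.05
0.01 42 0.0451 0.05
0.015 43 0.0429 0.0493
0.02 62 0.0024 0.0482
0.025 193 0.0021 0.0452
0.03 208 0.0023 0.0389
```

```bash
python3 - <<'E'
from h import *
hub=np.append(JO,0)
T=hub-PX*.024; T[2]=.31
p=manip.read_position(); manip.servo_line([p[0],p[1],.31],feed=.1)
manip.servo_line(T,[np.pi,0,PS],feed=.22); manip.dwell(.3)
tp=manip.read_position();print(tp,manip.read_ee_rot(),manip.read_wrist_force().round(1),manip.read_gripper_width()*92,manip.read_time_s(),manip.read_q().round(2))
d=snap('wrist','w8');snap('scene','s8');snap('top','t8'); np.save('pics/tp8.npy',tp)
i=cv2.imread('pics/s8.png'); cv2.imwrite('pics/s8c.png',cv2.resize(i[60:260,140:300],None,fx=3,fy=3,interpolation=cv2.INTER_CUBIC))
Q=ringfit(d,(100,245,200,360),tp); print(len(Q),np.percentile(Q,[0,2,50,98,100],0).round(4))
A=np.c_[Q[:,:2],np.ones(len(Q))]; s=(Q[:,2]<-.125)
for _ in range(6):
    c=np.linalg.lstsq(A[s],Q[s,2],rcond=None)[0]; r=Q[:,2]-A@c; s=abs(r)<2.5*r[s].std()+1e-4
print('plane',c.round(4),'z at x=.024',c@[.024,0,1],s.sum(),r[s].std())
Q=Q[s]
for y0 in np.arange(-.04,.04,.005):
    k=(Q[:,1]>=y0)&(Q[:,1]<y0+.005)
    if k.sum(): print(y0.round(3),k.sum(),Q[k,0].min().round(4),Q[k,0].max().round(4))
for x0 in np.arange(0,.06,.005):
    k=(Q[:,0]>=x0)&(Q[:,0]<x0+.005); a=Q[k,1]
    if k.sum(): print(x0.round(3),a.min().round(4),a[a<0].max().round(4),a[a>0].min().round(4),a.max().round(4))
E
```

```text
[0.45040251 0.13637736 0.30999491] [3.14157327e+00 2.31378173e-06 8.93032037e-02] [-0.1  0.2 -1.5] 32.75461165412526 18.55 [ 0.29  0.04  1.86 -0.    1.24  1.77]
1218 [[ 0.002  -0.0297 -0.1387]
 [ 0.0025 -0.0286 -0.1365]
 [ 0.031   0.0043 -0.1343]
 [ 0.0493  0.0335 -0.1322]
 [ 0.0502  0.0357 -0.1201]]
plane [ 0.0043  0.027  -0.1345] z at x=.024 -0.13441985850325744 1174 0.0007092160090395468
-0.03 187 0.0021 0.039
-0.025 179 0.002 0.0446
-0.02 63 0.0022 0.047
-0.015 45 0.0429 0.0493
-0.01 43 0.0446 0.0494
-0.005 37 0.0446 0.0494
-0.0 42 0.0437 0.0494
0.005 46 0.0447 0.0502
0.01 42 0.0454 0.0502
0.015 42 0.0439 0.0494
0.02 66 0.0033 0.0478
0.025 177 0.002 0.0447
0.03 204 0.0021 0.0392
0.035 1 0.0022 0.0022
0.0 -0.0278 -0.0178 0.0241 0.0357
0.005 -0.0269 -0.0178 0.0241 0.034
0.01 -0.0276 -0.0211 0.0271 0.0329
0.015 -0.029 -0.0225 0.0278 0.0336
0.02 -0.0297 -0.024 0.0287 0.0342
0.025 -0.0296 -0.0246 0.029 0.034
0.03 -0.0294 -0.023 0.0282 0.0339
0.035 -0.0277 -0.0189 0.0249 0.0322
0.04 -0.0244 -0.0005 0.0003 0.0296
0.045 -0.0188 -0.0005 0.0003 0.0248Traceback (most recent call last):
  File "<stdin>", line 20, in <module>
    return umr_maximum(a, axis, None, out, keepdims, initial, where)
ValueError: zero-size array to reduction operation maximum which has no identity
```

View pics/w8.png

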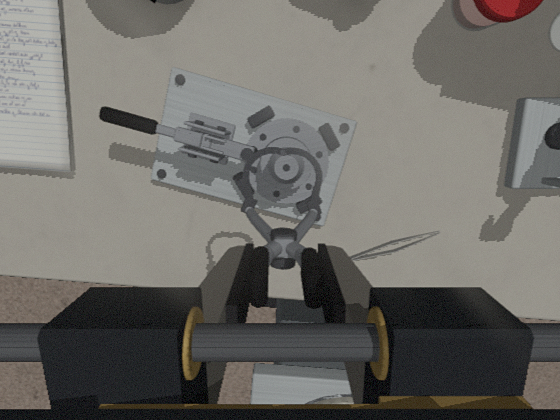

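View pics/s8c.png

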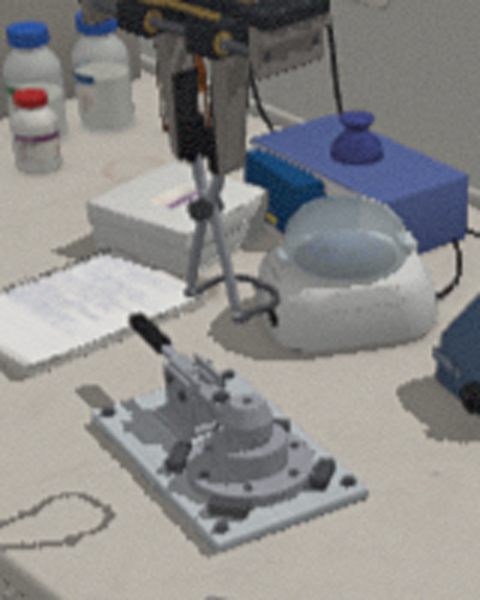

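w8 shows the ring at about (283,180) over the hub, shaft top near (286,168), and the handle still down. Next I'll compare the ring and hub within this one image, including tilt against the plate.

```bash
python3 - <<'E'
from h import *
d=load('w8');tp=np.load('pics/tp8.npy');W=cloud(d)-tp
P=W[60:230,140:365].reshape(-1,3); Q=np.c_[P@PX,P@PY,P[:,2]+tp[2]]
k=(Q[:,2]>.007)&(Q[:,2]<.018); q=Q[k]; A=np.c_[q[:,:2],np.ones(len(q))]; c=np.linalg.lstsq(A,q[:,2],rcond=None)[0]; print('plate plane',c,len(q))
P=W[230:300,60:150].reshape(-1,3); P=W.reshape(-1,3);T=np.c_[P@PX,P@PY,P[:,2]+tp[2]];k=abs(T[:,2])<.006;q=T[k];A=np.c_[q[:,:2],np.ones(len(q))];print('table',np.linalg.lstsq(A,q[:,2],rcond=None)[0])
def show(z0,z1,r):
    k=(Q[:,2]>z0)&(Q[:,2]<z1)&(np.hypot(Q[:,0]-.024,Q[:,1])<r); q=Q[k]; (cx,cy),R=cv2.minEnclosingCircle((q[:,:2]*1000).astype(np.float32)); print(z0,len(q),np.median(q,0).round(4),q[:,:2].min(0).round(4),q[:,:2].max(0).round(4),'c',cx,cy,R)
show(.077,.085,.016)
# screw hole in shaft top
g=cv2.cvtColor(d['img'],cv2.COLOR_RGB2GRAY); s=g[160:177,278:295]; print(s[::2,::2]); 
i=cv2.imread('pics/w8.png');cv2.imwrite('pics/w8c.png',cv2.resize(i[130:260,225:345],None,fx=4.5,fy=4.5,interpolation=cv2.INTER_CUBIC))
def rel(u,v,h):
    p=ray(d,u,v,h)-tp; return (p@PX).round(4),(p@PY).round(4)
print('hole',rel(286,168,.08))
B=[]
for u,v in [(179,79),(349,127),(162,173)]:
    s=g[v-8:v+9,u-8:u+9].astype(float);t=(s.min()+np.median(s))/2;yy,xx=np.nonzero(s<t);B.append(ray(d,u-8+xx.mean(),v-8+yy.mean(),.013)[:2]);
B=np.array(B);print(B, np.linalg.norm(B[0]-B[1]),np.linalg.norm(B[0]-B[2]))
E
```

```text
plate plane [0.00020314 0.00154549 0.01301402] 11184
table [0.0002851  0.00099759 0.00081293]
0.077 581 [ 0.0232 -0.0006  0.0809] [ 0.0087 -0.0157] [0.0367 0.0145] c 23.281635284423828 -0.6225519180297852 15.309927940368652
[[131 131 127 122 124 119 127 127 125]
 [120 127 125 123 129 126 124 121 122]
 [125 121 126 108  73 107 129 121 125]
 [123 124 113  69  70  65 114 121 123]
 [124 123 110  64  69  67 118 125 119]
 [124 125 127  83  64  85 122 127 123]
 [122 124 122 126 128 129 127 120 125]
 [131 129 124 124 123 122 124 128 127]
 [111 127 125 125 128 128 125 125 112]]
hole (np.float64(0.022), np.float64(-0.0006))
[[0.55748635 0.27238334]
 [0.51975901 0.07038055]
 [0.44257642 0.29400349]] 0.20549569311907015 0.1169261428111131
```

View pics/w8c.png

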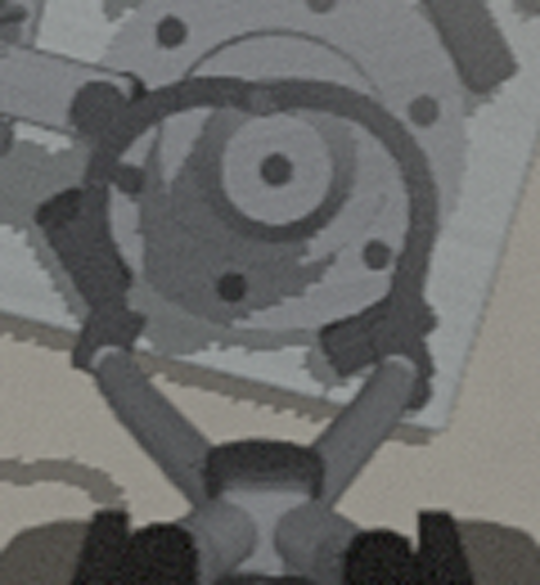

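The 1.5° roll of the ring is real, since the plate reads flat in the same image. I'll take it out with the tool roll, come down to just above the shaft top and measure again.

```bash
cat > meas.py <<'E'
from h import *
def meas(tag):
    tp=manip.read_position(); d=snap('wrist',tag); np.save(f'pics/tp_{tag}.npy',tp)
    W=cloud(d)-tp; P=W[80:250,180:380].reshape(-1,3); Q=np.c_[P@PX,P@PY,P[:,2]]
    Q=Q[(Q[:,0]>.002)&(Q[:,0]<.056)&(abs(Q[:,1])<.042)]
    s=(Q[:,2]>-.1385)&(Q[:,2]<-.130); A=np.c_[Q[:,:2],np.ones(len(Q))]
    for _ in range(6):
        c=np.linalg.lstsq(A[s],Q[s,2],rcond=None)[0]; r=Q[:,2]-A@c; s=abs(r)<2.5*r[s].std()+1e-4
    q=Q[s]; print('plane',c.round(4),s.sum(),'ringtop z',(c@[.024,0,1]+tp[2]).round(4))
    k=(q[:,0]>.018)&(q[:,0]<.032); a=q[k,1]
    e=[np.percentile(a,.5),np.percentile(a[a<0],99.5),np.percentile(a[a>0],.5),np.percentile(a,99.5)]
    f=q[abs(q[:,1]-.5*(e[1]+e[2]))<.006,0]; f=f[f>.035]
    print('y edges',np.round(e,4),'mid outer/inner',(e[0]+e[3])/2,(e[1]+e[2])/2,'far x',np.percentile(f,[1,99]).round(4))
    z=Q[:,2]+tp[2]; h=Q[(z>.077)&(z<.084)&(np.hypot(Q[:,0]-.024,Q[:,1])<.017)]
    if len(h)>50:
        (cx,cy),R=cv2.minEnclosingCircle((h[:,:2]*1000).astype(np.float32)); print('shaft top',len(h),cx,cy,R,h[:,2].mean()+tp[2])
    i=cv2.imread(f'pics/{tag}.png');cv2.imwrite(f'pics/{tag}c.png',cv2.resize(i[120:270,210:360],None,fx=4,fy=4,interpolation=cv2.INTER_CUBIC))
    return d,tp
E
python3 - <<'E'
from meas import *
hub=np.append(JO,0); T=hub-PX*.024+PY*.0009; T[2]=.26; o=[np.pi-.027,0,PS]
manip.servo_line(T,o,feed=.1); T[2]=.2315; manip.servo_line(T,feed=.08); manip.dwell(.3)
print(manip.read_wrist_force().round(1),manip.read_gripper_width()*92)
meas('w9'); print(manip.read_position()-T,manip.read_time_s()); snap('scene','s9'); snap('top','t9')
E
```

```text
[ 0.4 -0.5 -2.5] 32.500828872400334
plane [ 0.0017  0.0012 -0.1344] 1172 ringtop z 0.0975
y edges [-0.0333 -0.0275  0.0243  0.0305] mid outer/inner -0.0013715505874734076 -0.001632644750575422 far x [0.044  0.0501]
shaft top 933 22.99437141418457 -2.021731376647949 15.256973266601562 0.08058162873651781
[1.67932831e-04 4.19416901e-05 2.97554652e-04] 20.2083
```

View pics/w9c.png

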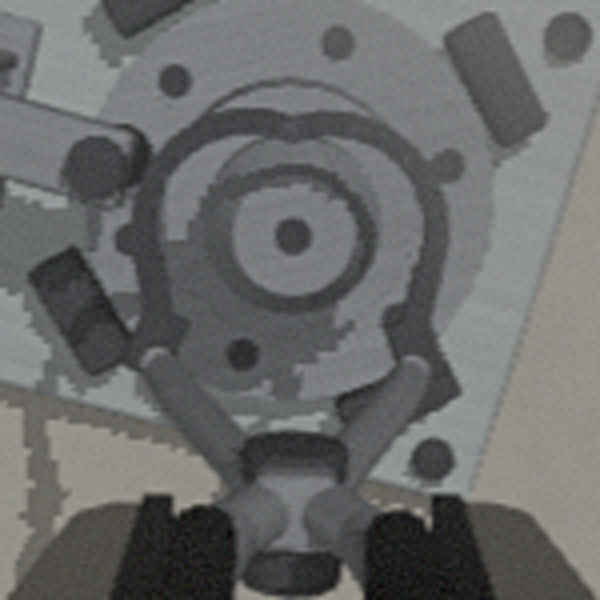

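The ring is now level and agrees with the shaft axis to within about 0.5 mm. I'll nudge it over and go down with a force guard.

```bash
python3 - <<'E'
from meas import *
hub=np.append(JO,0); T=hub-PX*.0244+PY*.0004; T[2]=.2315
manip.servo_line(T,feed=.03)
for z in (.215,.203,.195):
    T[2]=z; h=manip.servo_line(T,feed=.04,until_force=5); print(z,h,manip.read_wrist_force().round(1),manip.read_moment().round(2),(manip.read_position()-T).round(4))
    if h: break
print(manip.read_gripper_width()*92); meas('w10'); snap('scene','s10'); print(manip.read_time_s())
i=cv2.imread('pics/s10.png'); cv2.imwrite('pics/s10c.png',cv2.resize(i[140:240,165:265],None,fx=6,fy=6,interpolation=cv2.INTER_CUBIC))
E
```

```text
0.215 False [-0.2 -1.1 -1.1] [-0.01  0.14  0.01] [-0.0001 -0.     -0.0002]
0.203 False [ 0.6  0.8 -0.9] [0.   0.15 0.02] [-0.0001 -0.     -0.0002]
0.195 False [ 0.1  0.5 -1.8] [ 0.01  0.1  -0.03] [-0.0001 -0.     -0.0003]
32.35249821282617
plane [-0.0038 -0.002  -0.1343] 1252 ringtop z 0.0604
y edges [-0.0333 -0.0272  0.0243  0.0414] mid outer/inner 0.00405719770935661 -0.0014713244320077173 far x [0.0429 0.05  ]
shaft top 1200 23.71091651916504 -1.6531859636306763 15.490631103515625 0.08056356679651133
22.0167
```

View pics/w10c.png

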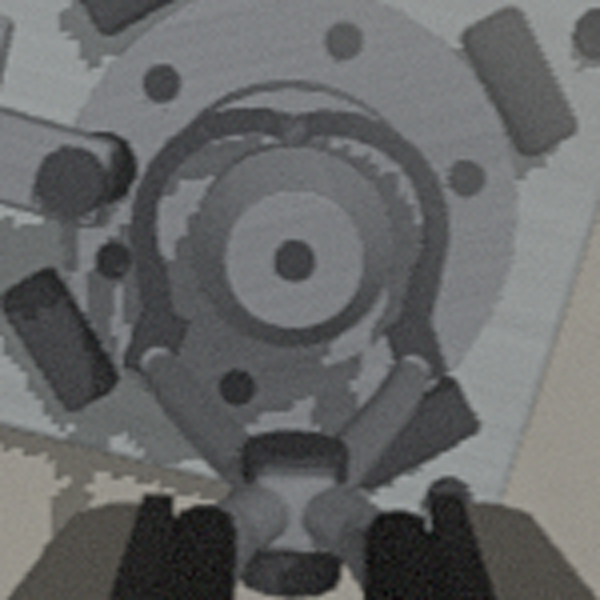

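View pics/s10c.png

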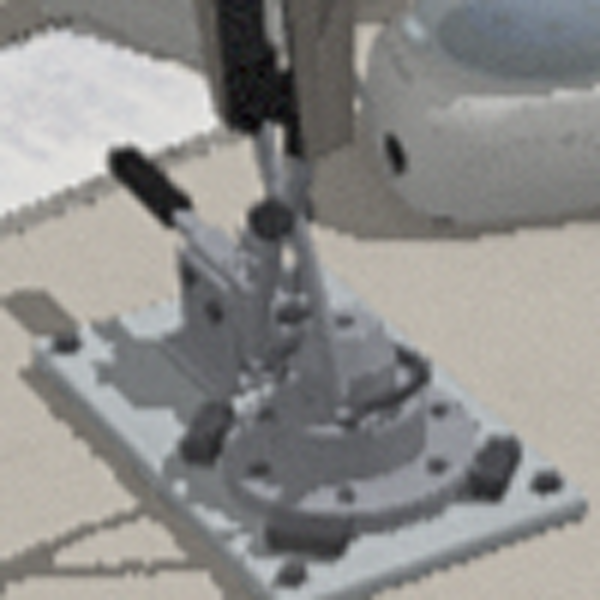

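```bash
python3 - <<'E'
from meas import *
hub=np.append(JO,0); T=hub-PX*.0244+PY*.0004
for z,fd in ((.190,.03),(.1835,.012)):
    T[2]=z; h=manip.servo_line(T,feed=fd,until_force=4); print(z,h,manip.read_wrist_force().round(1),manip.read_moment().round(2),(manip.read_position()).round(4))
    if h: break
print(manip.read_gripper_width()*92); meas('w11'); print(manip.read_wrist_force().round(1),manip.read_position(),manip.read_time_s())
E
```

```text
0.19 False [ 0.8  0.8 -2.6] [0.   0.14 0.01] [0.4497 0.1371 0.1898]
0.1835 True [-1.9 -0.3  4.8] [-0.03  0.36 -0.03] [0.4495 0.1371 0.185 ]
32.07695910408543
plane [-1.000e-04  9.000e-04 -1.359e-01] 2291 ringtop z 0.0491
y edges [-0.0332 -0.0213  0.0176  0.0336] mid outer/inner 0.00018128140589632538 -0.001825722790842128 far x [0.0427 0.0536]
shaft top 1288 23.81961441040039 -1.6400599479675293 15.359545707702637 0.08058963067299901
[-2.  -0.4  5.4] [0.44951758 0.13704274 0.1849574 ] 22.8333
```

View pics/w11c.png

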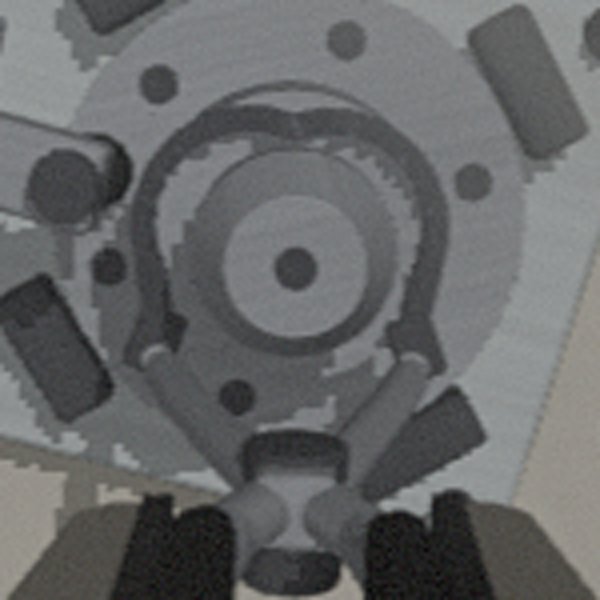

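The ring touched the shoulder at TCP z = 0.185, exactly where predicted. I'll raise it 1.5 mm to mid-groove, check and hand in.

```bash
python3 - <<'E'
from meas import *
hub=np.append(JO,0); T=hub-PX*.0244+PY*.0004; T[2]=.1865
manip.servo_line(T,feed=.02); manip.dwell(.5)
print(manip.read_wrist_force().round(1),manip.read_moment().round(2),manip.read_position(),manip.read_gripper_width()*92,manip.read_time_s())
d=snap('wrist','w12'); W=cloud(d)
# handle slope
P=W[40:140,60:240].reshape(-1,3);Q=np.c_[(P[:,:2]-JO)@XD,(P[:,:2]-JO)@YD,P[:,2]];k=(abs(Q[:,0])<.006)&(Q[:,1]>.15)&(Q[:,1]<.205)&(Q[:,2]>.05);
if k.sum()>20: print('handle',k.sum(),np.degrees(np.arctan(np.polyfit(Q[k,1],Q[k,2],1)[0])))
snap('scene','s12');snap('top','t12')
a=load('top0');b=load('t12'); df=np.abs(a['img'].astype(int)-b['img']).max(2); print('top changed px around bystanders', [(n,int((df[v-18:v+18,u-18:u+18]>40).sum())) for n,u,v in (('timer',375,270),('tape',393,233),('cup',283,155),('forceps',267,266))])
i=cv2.imread('pics/s12.png'); cv2.imwrite('pics/s12c.png',cv2.resize(i[140:240,165:265],None,fx=6,fy=6,interpolation=cv2.INTER_CUBIC))
E
```

```text
[-0.1 -0.3 -1.1] [0.03 0.17 0.03] [0.4498488  0.13709557 0.18647972] 32.646540226726415 23.5917
handle 405 2.825717352852057
top changed px around bystanders [('timer', 0), ('tape', 0), ('cup', 0), ('forceps', 0)]
```

View pics/s12c.png

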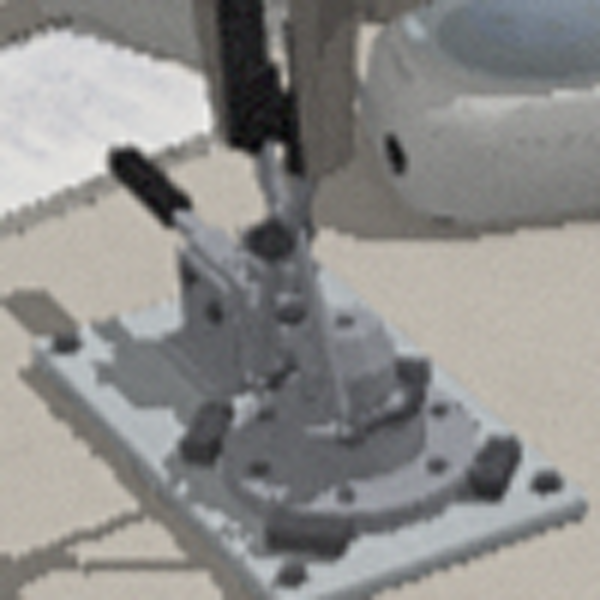

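View pics/t12.png

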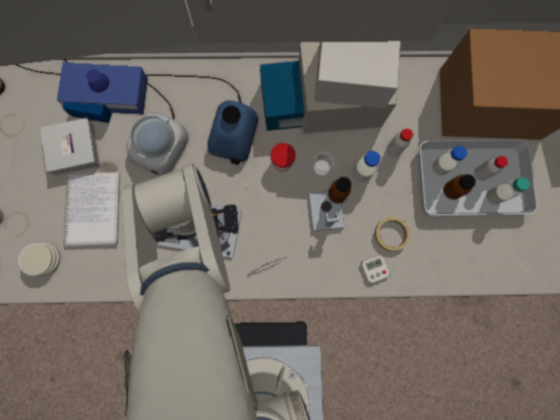

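View pics/w12.png

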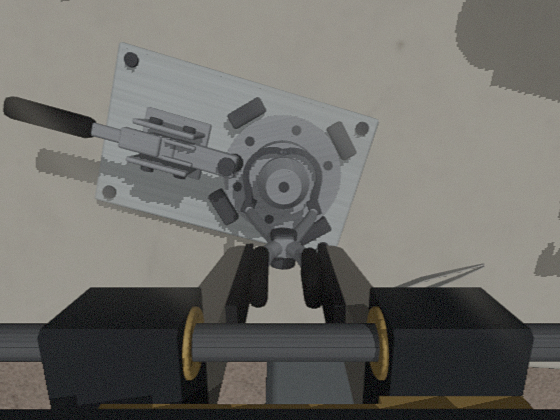

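The final views show the ring spread around the shaft just above the shoulder (wrist view, about (284,185)). The handle is down, and the cup, tape, timer and forceps haven't moved.

```bash
python3 - <<'E'
from plant import manip
print(manip.sign_off(), manip.read_time_s(), manip.read_gripper_width()*92)
E
```

```text
the job is handed in; nothing more can be done
the job is handed in; nothing more can be done
```

I locked the clamp, took the pliers from their stand fully squeezed, slid the spread ring down to the groove, and signed off at about 23.6 s with the pliers still gripped.

**Last checks before hand-in**
- **Clamp:** the handle measured 2.8° above level (locked is 3°), with its arm down on the hub.
- **Squeeze:** the jaws read 32.6 mm against the 34 mm expected on the stop, so I take the pliers as fully squeezed. The ring looked wide open.
- **Ring height:** I lowered the ring until it touched the shoulder at about 5 N, with the tool at z = 0.185 m as predicted. I then raised it 1.5 mm to mid-groove, and at rest only about the pliers' own weight was left on the wrist.
- **Ring position:** the ring was within about 0.5 mm of the shaft axis, estimated from the wrist camera just above the shoulder. It was level to about 0.2° or better.
- **Bystanders:** the top view showed no change around the timer, tape roll, cup and forceps.

**Checks that disagreed**
- **First squeeze:** it stopped short, with the ring about 62 mm wide instead of 66 mm and 31 N pushing the tool up. I raised the tool 4.5 mm and squeezed again at 50 N, which cured it.
- **Tilt:** the pliers came up rolled 1.5° in the grip, so I corrected that with the tool's roll.
- **Late ring readings:** close to the shaft, the automatic ring-edge readings mixed in the hub. There I relied on the force, the touch height and the pictures instead.

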